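# Clamp a knife-handle blank upright in the sliding-jaw vice

## Task

Get the longest of the three hanging handle blanks set up in the bench vice for shaping its butt end: first slide the vice's moving jaw fully back against its rear stop, then lift that blank up and off its hook and stand it on the vice bed between the jaws, slot end up and centred across the jaws, and only then slide the jaw forward until the blank's two broad faces are held snugly and squarely between the jaws. Never let the blank tip over, and leave the other two blanks on their hooks and everything else on the bench where it is.

Things in the scene. Friction and masses are not known exactly. Their poses are not given: they have to be found in the camera images.
- long_blank: longest hanging blank: dark hardwood bar 28 (x, thickness) x 45 (y, width) x 150 mm (z), about 150 g. Origin: centre of its lower end, z up its length. A slot 18 mm wide, 30 mm tall goes through its thickness near the top, with 20 mm of wood above. It hangs by this slot on one of the rack's three hooks (the blanks in any order), broad faces across the hook
- mid_blank: another hanging blank of the same section and slot, 118 mm long; leave alone. Origin at the centre of its lower end
- short_blank: another hanging blank of the same section and slot, 100 mm long; leave alone. Origin at the centre of its lower end
- rack: fixed wooden frame 360 mm wide (y), 230 mm high. Origin under its foot (60 mm deep). Posts at y = +-165 mm; top rail x = -10 to 10 mm, top z = 228 mm. Level 7 mm wire hooks at y = -100, 0, 100 mm, z = 215 mm run to -x; the upturned tips end at x = -84 mm, 13 mm above the wire's axis. To come off, a blank is lifted 10 to 22 mm, then drawn out along -x past the tip
- vice: fixed grey sliding-jaw vice. Origin under it, x along its slide towards the fixed jaw. Base x = -165 to 125 mm, 100 mm wide; bed top z = 20 mm. Fixed jaw 90 mm wide, face at x = 65 mm, top z = 85 mm. Moving jaw 88 mm wide, face at x = -25 mm + joint value, top z = 84 mm; its carriage (70 mm wide, top z = 48 mm) reaches 126 mm behind the face
- vice_seat (a point): point on the vice bed (z = 20 mm) at the foot of the fixed jaw's face, midway across the jaws
- jaw (a joint): travel of the moving jaw in m: 0 = fully back on the rear stop (90 mm gap between the jaw faces); grows towards the fixed jaw; gap = 0.090 - value. Stiff, needs about 4 N, and stays where it is left. It starts too far forward for a blank to fit
- jaw_grip (a point): centre of the top of the moving jaw's black grip, an upright handle 36 (along the slide) x 22 (across) x 52 mm tall on the rear of the carriage, 100 mm behind the jaw face. Moves with the jaw; top at z = 100 mm
- big_jar: brown jar, 90 mm diameter, 190 mm tall; bystander, origin under its centre
- glue_tube: yellow glue tube lying flat, 100 x 34 x 16 mm; bystander, origin under its middle
- spring_clamp: black spring clamp lying flat, about 120 x 70 x 20 mm; bystander, origin under its middle
- scissors: scissors with blue loops lying flat, about 170 x 72 x 12 mm; bystander, origin under the pivot region
- offcut: pale wood offcut 110 x 40 x 30 mm; bystander, origin under its centre
Things that resemble listed ones, but are neither listed nor needed, are in the scene too. What is shaped like the long_blank but blue is not meant.

How it is judged:
By the outcome, as a careful person would: the job done as asked, in the order asked, and still so for the second after the job is handed in, with the robot touching nothing.
It also fails if it takes over 72 s, if anything falls off the work surface, if the arm or the gripper's body presses on something with over 40 N, if the wrist force passes 120 N, or if a joint passes its speed limit or range.

## Robot

A 6-joint arm with a two-finger parallel gripper is mounted at the origin on the work surface. World frame = base frame: x ahead of the robot, y to its left, z up, the work surface at z = 0. Lengths are in m, angles in rad, forces in N, time in s.
With the tool pointing down it reaches from about 0.4 to 0.825 m from the base axis. Payload 7 kg.
Tool frame: the origin (TCP) lies at the very end of the fingers, on their centre line; the grasp point (between the pads) lies 19 mm behind it (arm.grasp_offset is the distance from the TCP to the grasp point, in m); z points along the fingers, y is the line along which they close (so a half turn about z gives the same grasp; the last joint's range is limited). The gripper opens to 88 mm and grips with 3 to 60 N. Pads are 19 mm wide; open, the fingers measure 130 mm over their backs; the gripper's body (78 mm by 193 mm) begins 47 mm behind the grasp point.
Start: joints at [-1.062, 0.359, 0.012, 0, -1.224, -0.288], TCP at [0.148, -0.659, 0.192] pointing down, gripper open.
Joint ranges: [-3.07, 3.07], [-1.43, 2.12], [-1.02, 1.25], [-3.03, 1.67], [-3.05, -0], [-3.03, 3.03]. Speed limits (rad/s): [2.39, 2.39, 3.01, 3.14, 3.14, 3.14].

## Interface

Orientations are given as [roll, pitch, yaw] about the fixed x, y, z axes, in that order (R = Rz(yaw) Ry(pitch) Rx(roll)).
In Python, from station import get_state, cams, arm, nets gives the robot as it stands.
- The arm moves only by the shell command python3 -m creep 'ROWS' [FORCE]. ROWS is a JSON object of lists of equal length, an entry for each row: "translation": the shift along the world's x, y, z in mm, a list of three; "spin": the turn about the world's z in rad; "gripper": the opening, from 0 (shut) to 1 (fully open). In form: {"translation": [[dx, dy, dz], ...], "spin": [spin, ...], "gripper": [gripper, ...]}. A call has 1 to 8 rows; each row shifts and turns the commanded pose from where the row before left it; what a row does not reach is not made up. A row lasts 1/10 s, in which the tool goes at most 50 mm and 8.59 degrees, less where a joint would pass 70% of its speed; a pose out of reach is approached as far as the arm can. A call is refused whole if a number of a shift passes 50 or a number of a turn 0.15, either way. A call with a gripper value outside its range is refused whole. The fingers move at their own pace and stop on an object; FORCE is the grip in N (left out, the last holds). Time passes only in rows, so rows that do not move let the fingers close. It gives the time, the measured TCP pose, the force, the opening and the grip force at its end, in the units of the state.
- get_state(): the state, without advancing time (a new reading comes with each control period).
- cams.grab_frame(name): name is "scene" or "top" or "wrist"; returns a dict with "img" (384x512x3 uint8, red, green, blue), "mtx" (3x3 intrinsics, pixels), "R" (3x3) and "t" (3): a world point X has camera coordinates R X + t. Camera axes: x right, y down, z forward; pixel columns grow to the right and rows downward; lengths in m; the calibration is good to about 2 mm. The wrist camera is an equidistant fisheye: a pixel r from the principal point sees the ray r / f radians off the axis. A picture is of the moment at which its call begins. There is no depth.
- arm.job_done(): hands the job in; it is judged then, once.
Trained networks look in the newest picture that a camera, given by its name, has taken for a name from the list of things; names that differ only in an ending like _2 or _b are one class to them, and where a whole thing is asked for, a point or a joint stands for the part that bears it (a point fixed in the world has none). Each returns a list of dicts, best first, with "confidence" (0 to 1); they miss things now and then, are a little off and sometimes report something else, mostly with a low value. They report only what shows in the picture. A call takes as long as a camera call. They do not tell look-alikes from the thing itself.
- nets.search_frame(camera, label): "centre" ([x, y, z] in m, in world coordinates, good to about 4 mm: the middle of the surface that is visible of it).
- nets.pinpoint(camera, label): "centre" ([x, y, z] in m, in world coordinates, good to about 4 mm: a listed point, or the origin of a listed thing).
The state is a dict: "t": time; "q": joint angles; "qd": joint speeds; "joint_efforts": joint torques, N m; "eef_pos": TCP position; "ee_rot": TCP orientation; "force": force on the tool from outside, world axes, zero at the start; "moment": the same for the moment, N m; "width": finger opening in m; "gripper_force": force on a finger pad.
Only numpy, scipy, OpenCV 4.12 (cv2) and the standard library are available. Lean on these libraries where they do the work, as an engineer would, in place of code of your own. Each camera call takes 0.05 s, during which the arm holds its last target. There are 200 camera calls.

## Working session

There is one attempt and no reset: what is moved stays moved. The work goes in short steps, Python scripts to look and compute and a shell command to move; the robot and the scene stay as the last step left them, time stands still between calls to the robot, and variables do not carry over. Pictures are saved under pics/ and viewed, at most 10 in all, crops included, and the job is handed in when it is done.

```bash
mkdir -p pics; ls
python3 - <<'E'
from station import get_state,cams,arm,nets
import cv2,numpy as np
ims=[]
for c in ["scene","top"]:
    f=cams.grab_frame(c); cv2.imwrite(f"pics/{c}0.png",f["img"][:,:,::-1]); print(c,(-f["R"].T@f["t"]).round(3))
    for l in ["long_blank","mid_blank","short_blank","rack","vice","vice_seat","jaw_grip"]:
        print(c,l,[(np.round(d["centre"],3).tolist(),round(d["confidence"],2)) for d in nets.pinpoint(c,l)][:4])
s=get_state(); print(s["t"],s["eef_pos"],s["ee_rot"],s["width"])
E
```

```text
pics
scene [1.183 0.061 1.103]
scene long_blank [([0.544, 0.263, 0.086], 0.82), ([0.396, 0.176, 0.0], 0.76)]
scene mid_blank [([0.561, -0.224, 0.099], 0.32)]
scene short_blank [([0.568, 0.161, 0.141], 0.92)]
scene rack [([0.589, 0.278, -0.002], 0.74)]
scene vice [([0.62, -0.232, 0.001], 0.58)]
scene vice_seat [([0.68, -0.246, 0.023], 0.67)]
scene jaw_grip [([0.564, -0.221, 0.098], 0.63)]
top [0.38  0.021 1.556]
top long_blank [([0.54, 0.26, 0.09], 0.74), ([0.398, 0.173, 0.001], 0.66), ([0.566, 0.163, 0.136], 0.44)]
top mid_blank [([0.518, 0.356, 0.118], 0.89)]
top short_blank [([0.566, 0.162, 0.139], 0.49), ([0.59, 0.272, -0.001], 0.47), ([0.387, -0.004, 0.002], 0.34)]
top rack [([0.59, 0.273, -0.002], 0.56)]
top vice [([0.617, -0.236, -0.005], 0.95)]
top vice_seat []
top jaw_grip [([0.562, -0.219, 0.099], 0.57)]
0.8 [ 0.14780197 -0.65859716  0.19187327] [-3.14158783e+00 -4.33336314e-05 -2.92075296e+00] 0.08735378913256596
```

View pics/scene0.png

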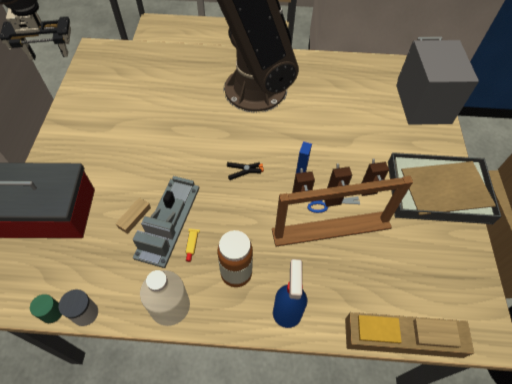

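View pics/top0.png

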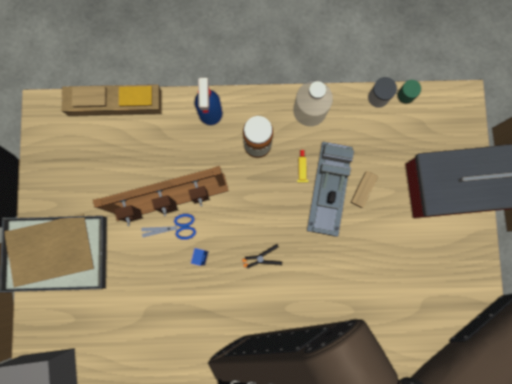

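Scene view: three dark blanks hang on the rack at about (303,180), (341,175) and (376,168). A blue look-alike stands at (304,155), and the vice is at (167,220) with its black grip at (168,198). By bottom height (0.087, 0.118 and 0.139), the middle blank at (341,175) is the long one; the expected value for it is 0.0885. I'll check this with a model overlay on close crops.

```bash
cat > h.py <<'E'
import numpy as np,cv2
from station import get_state,cams,arm,nets
def T(o,yaw,p):
    c,s=np.cos(yaw),np.sin(yaw); p=np.atleast_2d(p).astype(float)
    return p@np.array([[c,s,0],[-s,c,0],[0,0,1]])+np.r_[o,0]
def proj(f,X):
    Y=np.atleast_2d(X)@f["R"].T+f["t"]; u=Y@f["mtx"].T; return u[:,:2]/u[:,2:]
def crop(f,c,w,h,k,boxes,name):
    x0,y0=int(c[0]-w/2),int(c[1]-h/2); x0=max(x0,0);y0=max(y0,0)
    im=cv2.resize(f["img"][y0:y0+h,x0:x0+w,::-1],None,fx=k,fy=k,interpolation=cv2.INTER_CUBIC)
    for (o,yaw,lo,hi,col) in boxes:
        P=np.array([[(lo,hi)[i][0],(lo,hi)[j][1],(lo,hi)[m][2]] for i in(0,1) for j in(0,1) for m in(0,1)])
        q=((proj(f,T(o,yaw,P))-[x0,y0]+.5)*k).astype(int)
        for a in range(8):
            for b in (1,2,4):
                if not a&b: cv2.line(im,tuple(map(int,q[a])),tuple(map(int,q[a|b])),col,1)
    cv2.imwrite(name,im)
VO=(.6185,-.234);VY=-.22;RO=(.5905,.274);RY=.251
E
python3 - <<'E'
from h import *
j=.07
vb=[(VO,VY,(-.165,-.05,0),(.125,.05,.02),(0,255,0)),(VO,VY,(-.143+j,-.011,.048),(-.107+j,.011,.1),(0,0,255)),(VO,VY,(.065,-.045,.02),(.1,.045,.085),(255,0,255))]
rb=[(RO,RY,(-.01,-.18,.2),(.01,.18,.228),(0,255,0))]+[(RO,RY,(-.0625,y-.0225,.2185-L+.02),(-.0345,y+.0225,.2385),(0,255,255)) for y,L in((-.1,.1),(0,.15),(.1,.118))]
f=cams.grab_frame("top"); ft=f
a=proj(f,[VO[0],VO[1],.02])[0]
crop(f,a,80,110,5,vb,"pics/a.png")
g=cams.grab_frame("scene")
crop(g,(345,195),160,110,5,rb,"pics/b.png"); crop(g,proj(g,[VO[0],VO[1],.02])[0],80,110,5,vb,"pics/c.png")
a=cv2.imread("pics/a.png");c=cv2.imread("pics/c.png"); cv2.imwrite("pics/ac.png",np.hstack([a[:550,:400],c[:550,:400]]))
for l in ["big_jar","offcut","glue_tube","spring_clamp"]:
    print(l,[(np.round(d["centre"],3).tolist(),round(d["confidence"],2)) for d in nets.pinpoint("scene",l)][:2])
for c in("top","scene"):
  for l in ["long_blank","jaw_grip","vice_seat","rack","vice"]:
    print(c,l,[(np.round(d["centre"],3).tolist(),round(d["confidence"],2)) for d in nets.pinpoint(c,l)][:2])
E
```

```text
big_jar [([0.752, -0.005, 0.0], 0.87)]
offcut [([0.594, -0.334, 0.002], 0.61), ([0.621, -0.231, 0.0], 0.23)]
glue_tube [([0.664, -0.147, 0.002], 0.83)]
spring_clamp [([0.386, 0.0, -0.002], 0.59)]
top long_blank [([0.542, 0.257, 0.09], 0.86), ([0.617, -0.237, -0.004], 0.56)]
top jaw_grip [([0.558, -0.218, 0.101], 0.92)]
top vice_seat [([0.679, -0.245, 0.023], 0.85)]
top rack [([0.591, 0.275, 0.002], 0.63), ([0.62, -0.236, -0.006], 0.36)]
top vice [([0.619, -0.235, -0.002], 0.89)]
scene long_blank [([0.395, 0.177, 0.002], 0.77), ([0.542, 0.262, 0.09], 0.71)]
scene jaw_grip [([0.561, -0.222, 0.1], 0.79)]
scene vice_seat [([0.679, -0.248, 0.022], 0.68)]
scene rack [([0.588, 0.274, -0.0], 0.64)]
scene vice [([0.622, -0.237, 0.0], 0.67), ([0.662, -0.146, 0.004], 0.18)]
```

View pics/ac.png

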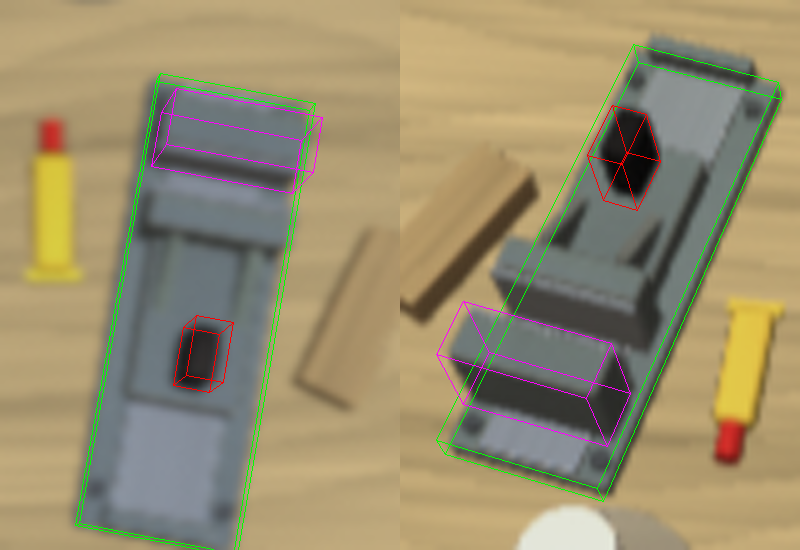

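View pics/b.png

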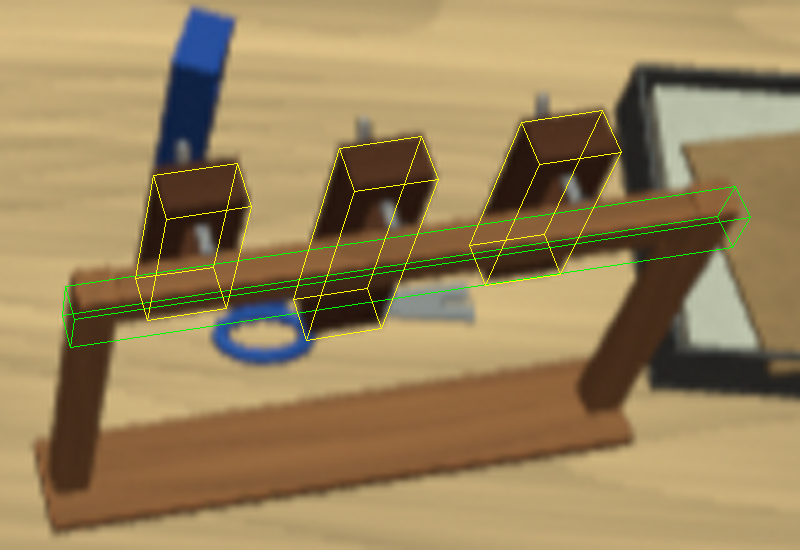

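The overlays fit. The middle blank at (341,175) has the lowest end, reaching about (330,340) in crop b, so it is the long one, and the blue bar is ruled out. The vice model fits with yaw −0.22 and joint about 0.067. I'll raise the tool, then travel to the grip.

```bash
python3 -m creep '{"translation":[[0,0,50],[0,0,50],[10,10,40],[30,31,10],[30,31,0],[30,31,0],[30,31,0],[30,31,0]],"spin":[0,0,0,0,-0.05,-0.05,-0.05,-0.05],"gripper":[1,1,1,1,1,1,1,1]}'; python3 -m creep '{"translation":[[30,31,0],[30,31,0],[30,31,0],[30,31,0],[30,31,0],[30,31,0],[30,31,0],[30,31,-10]],"spin":[-0.05,-0.05,-0.05,-0.05,-0.04,0,0,0],"gripper":[0.8,0.8,0.8,0.8,0.8,0.8,0.8,0.8]}'
```

```text
t: 2.4
eef_pos: [0.3087, -0.4922, 0.3421]
ee_rot: [-3.141, 0.0, -3.123]
force: [1.0, 0.3, 1.1]
width: 0.0878
gripper_force: 0.0
t: 3.2
eef_pos: [0.5494, -0.2444, 0.3334]
ee_rot: [-3.141, 0.003, 2.923]
force: [0.2, -1.0, -0.2]
width: 0.0699
gripper_force: 0.0
```

```bash
python3 -m creep '{"translation":[[0,0,0]],"spin":[0],"gripper":[0.7]}' >/dev/null
python3 - <<'E'
from h import *
s=get_state();print(s["eef_pos"],s["ee_rot"])
for k in range(2):
  f=cams.grab_frame("wrist")
  for l in ["jaw_grip","vice_seat","vice"]:
    print(l,[(np.round(d["centre"],4).tolist(),round(d["confidence"],2)) for d in nets.pinpoint("wrist",l)][:2])
print((-f["R"].T@f["t"]).round(3),f["mtx"][0])
# overlay
def fproj(f,X):
    Y=np.atleast_2d(X)@f["R"].T+f["t"]; th=np.arctan2(np.hypot(Y[:,0],Y[:,1]),Y[:,2]); a=np.arctan2(Y[:,1],Y[:,0])
    m=f["mtx"]; return np.c_[m[0,2]+m[0,0]*th*np.cos(a),m[1,2]+m[1,1]*th*np.sin(a)]
import h; h.proj=fproj
j=.067
vb=[(VO,VY,(-.165,-.05,0),(.125,.05,.02),(0,255,0)),(VO,VY,(-.143+j,-.011,.048),(-.107+j,.011,.1),(0,0,255)),(VO,VY,(.065,-.045,.02),(.1,.045,.085),(255,0,255))]
c=fproj(f,[VO[0],VO[1],.05])[0];print(c)
crop(f,c,200,150,4,vb,"pics/w1.png")
E
```

```text
[ 0.55011585 -0.24192913  0.32956648] [ 3.14060982e+00 -2.57718470e-03  2.92606634e+00]
jaw_grip [([0.5664, -0.2259, 0.0995], 0.92)]
vice_seat [([0.6832, -0.2439, 0.0196], 0.63)]
vice [([0.6196, -0.2303, 0.0047], 0.83), ([0.5656, -0.222, 0.0963], 0.51)]
jaw_grip [([0.5648, -0.2217, 0.0987], 0.94)]
vice_seat []
vice [([0.6172, -0.2321, 0.0035], 0.75), ([0.6677, -0.1435, 0.0011], 0.71)]
[ 0.467 -0.227  0.526] [297.31863964   0.         258.08156129]
[273.42109272 191.47922959]
```

View pics/w1.png

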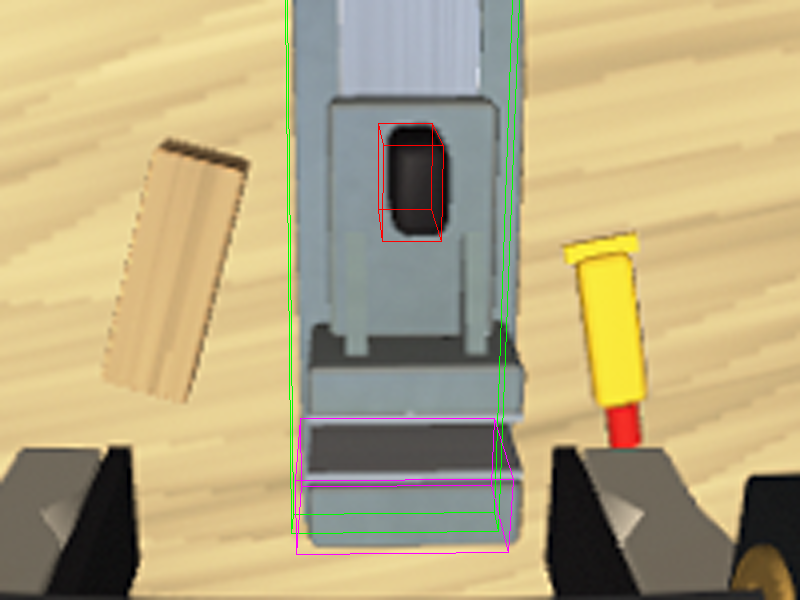

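The wrist view shows the vice shifted about 3 mm in +y from the model, with the grip at crop (418,180), so its centre is near (0.5625, −0.2190). I'll descend over the grip.

```bash
python3 -m creep '{"translation":[[12,23,-20],[0,0,-45],[0,0,-45],[0,0,-45],[0,0,-40],[0,0,-30],[0,0,-25],[0,0,-15]],"spin":[0,0,0,0,0,0,0,0],"gripper":[0.6,0.6,0.6,0.6,0.6,0.6,0.6,0.6]}'; python3 -m creep '{"translation":[[0,0,-5],[0,0,0],[0,0,0],[0,0,0],[0,0,0],[0,0,0]],"spin":[0,0,0,0,0,0],"gripper":[0.6,0,0,0,0,0]}' 40
```

```text
t: 4.5
eef_pos: [0.5584, -0.2231, 0.0648]
ee_rot: [-3.141, -0.002, 2.921]
force: [-0.4, 1.0, 0.5]
width: 0.0525
gripper_force: 0.0
t: 5.1
eef_pos: [0.5614, -0.2195, 0.0628]
ee_rot: [3.137, 0.003, 2.922]
force: [0.8, 16.1, 4.4]
width: 0.0204
gripper_force: 40.0
```

```bash
python3 -m creep '{"translation":[[0,1,0],[-9.8,2.2,0],[-9.8,2.2,0],[-9.8,2.2,0],[-9.8,2.2,0],[-9.8,2.2,0],[-9.8,2.2,0],[0,0,0]],"spin":[0,0,0,0,0,0,0,0],"gripper":[0,0,0,0,0,0,0,0]}'; python3 -m creep '{"translation":[[-2.9,0.7,0],[-2.9,0.7,0],[0,0,0]],"spin":[0,0,0],"gripper":[0,0,0]}'
```

```text
t: 5.9
eef_pos: [0.5019, -0.2069, 0.0628]
ee_rot: [3.139, 0.003, 2.923]
force: [1.0, 9.2, 1.4]
width: 0.0202
gripper_force: 40.0
t: 6.2
eef_pos: [0.4974, -0.2059, 0.0629]
ee_rot: [3.14, 0.005, 2.923]
force: [3.7, 6.6, -0.5]
width: 0.0202
gripper_force: 40.0
```

```bash
python3 -m creep '{"translation":[[-2,0.4,0],[-2,0.4,0],[-2,0.4,0],[0,0,0]],"spin":[0,0,0,0],"gripper":[0,0,0,0]}';  python3 -m creep '{"translation":[[-2,0.4,0],[0,0,0],[0,0,0]],"spin":[0,0,0],"gripper":[0,0,0]}'
```

```text
t: 6.6
eef_pos: [0.495, -0.2053, 0.063]
ee_rot: [3.139, 0.01, 2.923]
force: [14.6, -0.0, -13.3]
width: 0.0204
gripper_force: 40.0
t: 6.9
eef_pos: [0.4951, -0.2053, 0.0631]
ee_rot: [3.139, 0.014, 2.924]
force: [20.5, -2.8, -19.4]
width: 0.0204
gripper_force: 40.0
```

The jaw has stalled on the rear stop: 68 mm travelled, and the force is rising with no motion. I'll relax, release, raise and carry on to the rack.

```bash
python3 -m creep '{"translation":[[3,-0.7,0],[2,-0.4,0],[0,0,0],[0,0,0],[0,0,20],[0,0,40],[0,0,50],[0,0,50]],"spin":[0,0,0,0,0,0,0,0],"gripper":[0,0.6,0.6,0.6,0.6,0.6,0.6,0.6]}'; python3 -m creep '{"translation":[[0,10,50],[2,30,45],[3,40,25],[3,45,10],[3,45,0],[3,45,0],[3,45,0],[3,45,0]],"spin":[0,0.04,0.06,0.06,0.06,0.06,0.06,0.06],"gripper":[0.6,0.7,0.7,0.7,0.7,0.7,0.7,0.7]}';python3 -m creep '{"translation":[[3,45,0],[3,45,0],[3,35,0],[0,20,0],[0,0,0],[0,0,0]],"spin":[0.06,0,0,0,0,0],"gripper":[0.7,0.7,0.7,0.7,0.7,0.7]}'
python3 - <<'E'
from h import *
s=get_state();print(s["eef_pos"],s["ee_rot"])
for k in range(3):
  f=cams.grab_frame("wrist")
  for l in ["long_blank","mid_blank","short_blank","rack"]:
    print(l,[(np.round(d["centre"],4).tolist(),round(d["confidence"],2)) for d in nets.pinpoint("wrist",l)][:3])
def fproj(f,X):
    Y=np.atleast_2d(X)@f["R"].T+f["t"]; th=np.arctan2(np.hypot(Y[:,0],Y[:,1]),Y[:,2]); a=np.arctan2(Y[:,1],Y[:,0])
    m=f["mtx"]; return np.c_[m[0,2]+m[0,0]*th*np.cos(a),m[1,2]+m[1,1]*th*np.sin(a)]
import h; h.proj=fproj
rb=[(RO,RY,(-.01,-.18,.2),(.01,.18,.228),(0,255,0))]+[(RO,RY,(-.0625,y-.0225,.2185-L+.02),(-.0345,y+.0225,.2385),(0,255,255)) for y,L in((-.1,.1),(0,.15),(.1,.118))]
c=fproj(f,[.543,.262,.238])[0];print(c)
crop(f,c,256,190,3,rb,"pics/w2.png")
E
```

```text
t: 7.7
eef_pos: [0.4911, -0.2067, 0.2236]
ee_rot: [-3.141, -0.001, 2.922]
force: [2.5, -0.1, -0.0]
width: 0.0521
gripper_force: 0.0
t: 8.5
eef_pos: [0.5113, 0.0974, 0.3479]
ee_rot: [3.141, 0.001, -2.958]
force: [2.1, -0.1, 0.6]
width: 0.0614
gripper_force: 0.0
t: 9.1
eef_pos: [0.5208, 0.2406, 0.3473]
ee_rot: [-3.141, -0.001, -2.9]
force: [-0.1, 0.3, -0.2]
width: 0.0613
gripper_force: 0.0
[0.52077437 0.24062061 0.34731385] [-3.14104328e+00 -6.15301341e-04 -2.90036944e+00]
long_blank [([0.395, 0.1751, 0.0012], 0.96), ([0.5414, 0.2606, 0.0953], 0.9)]
mid_blank [([0.5165, 0.3585, 0.1237], 0.6)]
short_blank [([0.5644, 0.1655, 0.1378], 0.7)]
rack [([0.5879, 0.2696, -0.0023], 0.96)]
long_blank [([0.5399, 0.261, 0.093], 0.88), ([0.3939, 0.1774, 0.0017], 0.67)]
mid_blank [([0.5151, 0.3582, 0.1218], 0.79), ([0.6693, -0.1431, 0.0026], 0.3)]
short_blank [([0.5651, 0.1638, 0.1373], 0.59)]
rack [([0.5835, 0.2687, -0.0041], 0.77), ([0.5636, 0.1655, 0.1384], 0.25)]
long_blank [([0.3972, 0.1777, 0.0015], 0.86), ([0.5395, 0.2601, 0.0915], 0.74)]
mid_blank [([0.513, 0.3549, 0.1217], 0.86)]
short_blank [([0.563, 0.1675, 0.1383], 0.89)]
rack [([0.5878, 0.2727, -0.0022], 0.73), ([0.5165, 0.3579, 0.1193], 0.29)]
[270.66133765 203.05386105]
```

View pics/w2.png

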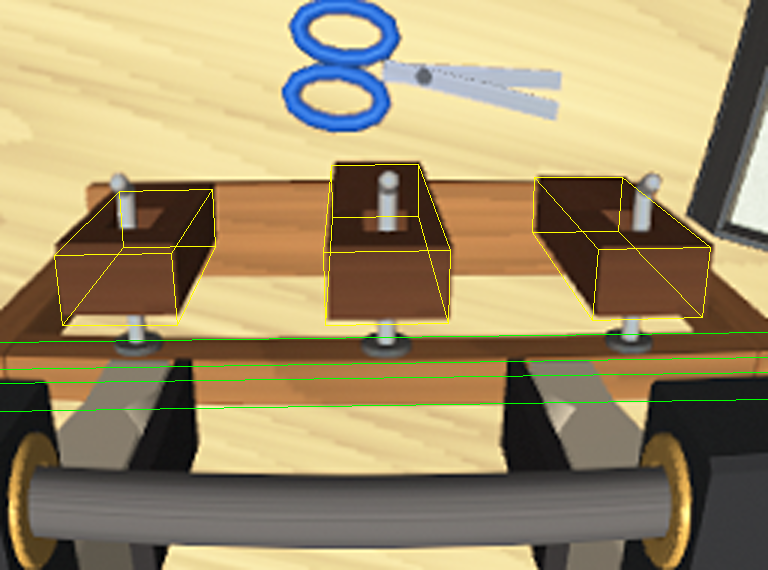

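Overlay and picture agree. The long blank's top centre is at crop (385,290), about (0.542, 0.261), and hook, rail and neighbours are all clear. I'll descend with the fingers either side of its narrow faces and close.

```bash
python3 -m creep '{"translation":[[21,20,0],[0,0.5,-20],[0,0,-35],[0,0,-35],[0,0,-30],[0,0,-20],[0,0,-12],[0,0,0]],"spin":[0.01,0,0,0,0,0,0,0],"gripper":[0.7,0.7,0.7,0.7,0.7,0.7,0.7,0.7]}'; python3 -m creep '{"translation":[[0,0,0],[0,0,0],[0,0,0],[0,0,0],[0,0,0]],"spin":[0,0,0,0,0],"gripper":[0.4,0.4,0.4,0.4,0.4]}' 20
```

```text
t: 10.65
eef_pos: [0.5414, 0.2611, 0.194]
ee_rot: [-3.14, -0.002, -2.891]
force: [-0.3, 0.4, 1.4]
width: 0.0614
gripper_force: 0.0
t: 11.15
eef_pos: [0.5427, 0.2619, 0.1968]
ee_rot: [3.141, 0.002, -2.891]
force: [-0.3, -1.1, 5.6]
width: 0.0447
gripper_force: 20.0
```

```bash
python3 -m creep '{"translation":[[0,0,0],[0,0,6],[0,0,5],[0,0,5],[0,0,0],[0,0,0]],"spin":[0,0,0,0,0,0],"gripper":[0.4,0.4,0.4,0.4,0.4,0.4]}' 35
```

```text
t: 11.75
eef_pos: [0.5419, 0.2616, 0.2114]
ee_rot: [3.141, -0.0, -2.891]
force: [-0.2, -0.8, -1.8]
width: 0.0444
gripper_force: 35.0
```

```bash
python3 -m creep '{"translation":[[-5,-1.3,0],[-10,-2.5,0],[-10,-2.5,0],[-10,-2.5,0]],"spin":[0,0,0,0],"gripper":[0.4,0.4,0.4,0.4]}';python3 -m creep '{"translation":[[-10,-2.5,0],[-10,-2.5,0],[-10,-2.5,0],[-12,-3,0],[0,0,0]],"spin":[0,0,0,0,0],"gripper":[0.4,0.4,0.4,0.4,0.4]}'
python3 - <<'E'
from h import *
f=cams.grab_frame("scene"); im=f["img"][130:280,250:450,::-1]
cv2.imwrite("pics/s2.png",cv2.resize(im,None,fx=4,fy=4,interpolation=cv2.INTER_CUBIC))
E
```

```text
t: 12.15
eef_pos: [0.5059, 0.2524, 0.2114]
ee_rot: [3.142, -0.0, -2.891]
force: [0.4, 0.5, -1.4]
width: 0.0441
gripper_force: 35.0
t: 12.65
eef_pos: [0.4636, 0.2418, 0.2118]
ee_rot: [3.141, 0.0, -2.89]
force: [0.7, -0.8, -2.3]
width: 0.0441
gripper_force: 35.0
```

View pics/s2.png

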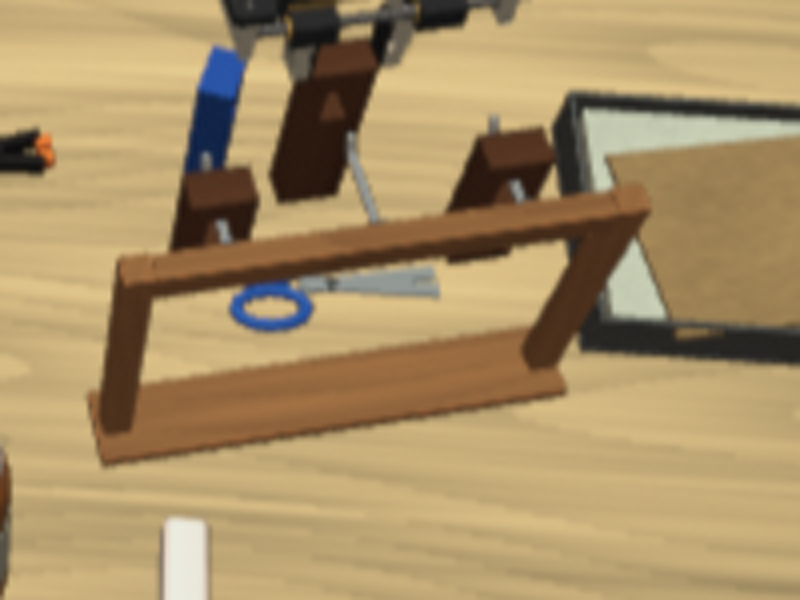

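The blank is off its hook and hangs vertical in the gripper at crop (325,120). The middle hook at (365,180) is empty and both neighbours are still hanging. I'll lift and carry it to above the vice.

```bash
python3 -m creep '{"translation":[[0,0,25],[0,0,40],[0,0,30],[5,-12,5],[10,-25,0],[16.5,-40.3,0],[16.5,-40.3,0],[16.5,-40.3,0]],"spin":[0,0,0,0,-0.04,-0.05,-0.05,-0.05],"gripper":[0.4,0.4,0.4,0.4,0.4,0.4,0.4,0.4]}';python3 -m creep '{"translation":[[16.5,-40.3,0],[16.5,-40.3,0],[16.5,-40.3,0],[16.5,-40.3,0],[16.5,-40.3,0],[16.5,-40.3,0],[16.5,-40.3,0],[12,-29,0]],"spin":[-0.05,-0.05,-0.05,-0.05,-0.05,-0.03,0,0],"gripper":[0.4,0.4,0.4,0.4,0.4,0.4,0.4,0.4]}';python3 -m creep '{"translation":[[6,-15,0],[0,0,0],[0,0,0],[0,0,0]],"spin":[0,0,0,0],"gripper":[0.4,0.4,0.4,0.4]}'
```

```text
t: 13.5
eef_pos: [0.5299, 0.0826, 0.3108]
ee_rot: [-3.141, -0.001, -3.082]
force: [1.4, 1.0, -2.0]
width: 0.0446
gripper_force: 35.0
t: 14.3
eef_pos: [0.6573, -0.2298, 0.3096]
ee_rot: [-3.141, -0.002, 2.921]
force: [0.7, 0.8, -1.6]
width: 0.0444
gripper_force: 35.0
t: 14.7
eef_pos: [0.6629, -0.2409, 0.3115]
ee_rot: [3.141, 0.0, 2.923]
force: [-0.0, -0.1, -1.9]
width: 0.0447
gripper_force: 35.0
```

```bash
python3 -m creep '{"translation":[[0,-1.4,-20],[0,0,-35],[0,0,-30],[0,0,-15],[0,0,0]],"spin":[0,0,0,0,0],"gripper":[0.4,0.4,0.4,0.4,0.4]}'
python3 - <<'E'
from h import *
s=get_state();print(s["eef_pos"])
VO=(.6187,-.2325)
p=s["eef_pos"]
f=cams.grab_frame("scene")
b=[(VO,VY,(.065,-.045,.02),(.095,.045,.085),(255,0,255)),(VO,VY,(-.165,-.05,0),(.125,.05,.02),(0,255,0)),(VO,VY,(-.143,-.011,.048),(-.107,.011,.1),(0,0,255))]
def box(o,z): return (o,VY,(-.014,-.0225,z),(.014,.0225,z+.15),(0,255,255))
crop(f,proj(f,[.63,-.235,.1])[0],100,120,5,b+[box(p[:2],p[2]-.1065)],"pics/p.png")
for l in ["long_blank","vice_seat","jaw_grip"]:
    print(l,[(np.round(d["centre"],4).tolist(),round(d["confidence"],2)) for d in nets.pinpoint("scene",l)][:3])
E
```

```text
t: 15.2
eef_pos: [0.6616, -0.2415, 0.2091]
ee_rot: [3.141, -0.004, 2.924]
force: [-0.3, 0.9, -2.4]
width: 0.0445
gripper_force: 35.0
[ 0.66158628 -0.24148966  0.20914738]
long_blank [([0.3963, 0.1758, 0.002], 0.74), ([0.6628, -0.2442, 0.0977], 0.7)]
vice_seat [([0.679, -0.2479, 0.021], 0.75)]
jaw_grip [([0.4941, -0.2081, 0.0984], 0.85)]
```

View pics/p.png

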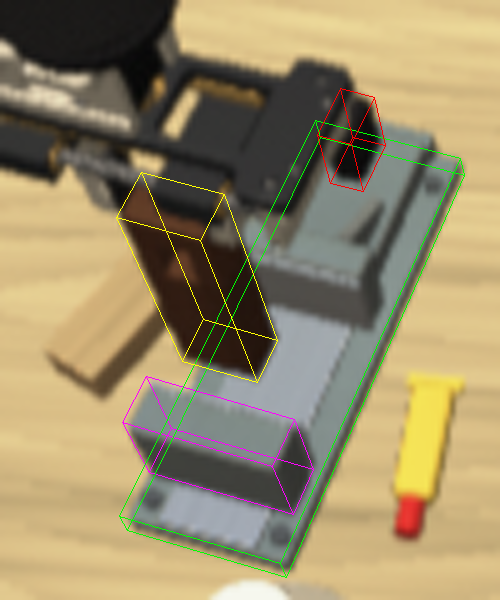

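The blank is vertical over the gap at crop (215,290), and the jaw is on its stop. I'll back off 3 mm from the fixed jaw and lower it.

```bash
python3 -m creep '{"translation":[[-2.9,0.6,-10],[0,0,-20],[0,0,-20],[0,0,-15],[0,0,-8],[0,0,-2],[0,0,0],[0,0,0]],"spin":[0,0,0,0,0,0,0,0],"gripper":[0.4,0.4,0.4,0.4,0.4,0.4,0.4,0.4]}';python3 -m creep '{"translation":[[0,0,-2],[0,0,0],[0,0,0]],"spin":[0,0,0],"gripper":[0.4,0.4,0.4]}';python3 -m creep '{"translation":[[0,0,-1.5],[0,0,0],[0,0,0]],"spin":[0,0,0],"gripper":[0.4,0.4,0.4]}'
```

```text
t: 16.2
eef_pos: [0.6608, -0.2427, 0.1375]
ee_rot: [-3.142, 0.002, 2.923]
force: [0.3, 0.7, -1.8]
width: 0.0442
gripper_force: 35.0
t: 16.5
eef_pos: [0.6602, -0.2426, 0.1347]
ee_rot: [3.142, 0.0, 2.922]
force: [0.6, -0.5, -2.0]
width: 0.0446
gripper_force: 35.0
t: 16.8
eef_pos: [0.6601, -0.2426, 0.1329]
ee_rot: [3.142, -0.0, 2.922]
force: [0.2, 0.5, -1.7]
width: 0.0445
gripper_force: 35.0
```

```bash
python3 -m creep '{"translation":[[0,0,-2],[0,0,0],[0,0,-1.5],[0,0,0],[0,0,0]],"spin":[0,0,0,0,0],"gripper":[0.4,0.4,0.4,0.4,0.4]}';python3 -m creep '{"translation":[[0,0,-1],[0,0,0],[0,0,0]],"spin":[0,0,0],"gripper":[0.4,0.4,0.4]}';python3 -m creep '{"translation":[[0,0,-1],[0,0,0],[0,0,0]],"spin":[0,0,0],"gripper":[0.4,0.4,0.4]}'
```

```text
t: 17.3
eef_pos: [0.6601, -0.2426, 0.1294]
ee_rot: [-3.142, -0.0, 2.922]
force: [0.1, 0.3, -2.0]
width: 0.0445
gripper_force: 35.0
t: 17.6
eef_pos: [0.6603, -0.2426, 0.1287]
ee_rot: [-3.142, 0.0, 2.922]
force: [-0.1, 0.3, -0.0]
width: 0.0442
gripper_force: 35.0
t: 17.9
eef_pos: [0.6608, -0.2429, 0.1286]
ee_rot: [-3.141, 0.002, 2.923]
force: [-1.1, 0.1, 5.7]
width: 0.044
gripper_force: 35.0
```

Contact with the bed. I'll ease the load, release and rise straight up.

```bash
python3 -m creep '{"translation":[[0,0,0.8],[0,0,0],[0,0,0],[0,0,0],[0,0,0],[0,0,0],[0,0,0]],"spin":[0,0,0,0,0,0,0],"gripper":[0.4,0.53,0.56,0.6,0.65,0.7,0.7]}' 5;python3 -m creep '{"translation":[[0,0,5],[0,0,15],[0,0,30],[0,0,40],[0,0,40],[-10,2,0],[-30,7,0]],"spin":[0,0,0,0,0,0,0],"gripper":[0.7,0.7,0.7,0.7,0.7,0.7,0.7]}'
python3 - <<'E'
from h import *
VO=(.6187,-.2325)
f=cams.grab_frame("scene")
b=[(VO,VY,(.065,-.045,.02),(.095,.045,.085),(255,0,255)),(VO,VY,(-.143,-.011,.048),(-.107,.011,.1),(0,0,255)),((.6602,-.2426),VY,(-.014,-.0225,.02),(.014,.0225,.17),(0,255,255))]
crop(f,proj(f,[.63,-.235,.1])[0],100,120,5,b,"pics/p2.png")
for l in ["long_blank","vice_seat","jaw_grip"]:
    print(l,[(np.round(d["centre"],4).tolist(),round(d["confidence"],2)) for d in nets.pinpoint("scene",l)][:3])
E
```

```text
t: 18.6
eef_pos: [0.6601, -0.2425, 0.1282]
ee_rot: [-3.142, -0.0, 2.922]
force: [-0.4, -0.8, 0.5]
width: 0.0611
gripper_force: 0.0
t: 19.3
eef_pos: [0.6218, -0.2339, 0.2602]
ee_rot: [3.142, 0.003, 2.922]
force: [-0.2, 0.6, -1.5]
width: 0.0613
gripper_force: 0.0
long_blank [([0.6598, -0.2417, 0.0176], 0.88), ([0.394, 0.1779, 0.0006], 0.63)]
vice_seat [([0.6799, -0.2459, 0.0237], 0.93)]
jaw_grip [([0.4952, -0.2052, 0.1004], 0.68), ([0.5924, -0.3342, 0.0022], 0.2)]
```

View pics/p2.png

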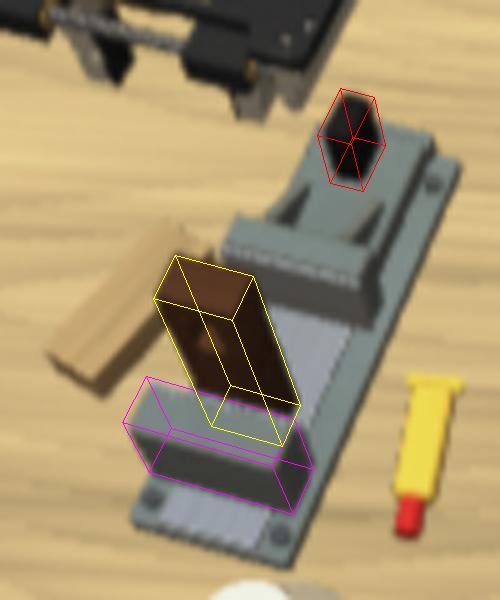

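The blank stands upright at crop (225,340), with the jaw still back on its stop. I'll check the centring numerically by averaging the networks in vice coordinates.

```bash
python3 -m creep '{"translation":[[-40,9,20],[-20,4,0],[0,0,0],[0,0,0]],"spin":[0,0,0,0],"gripper":[0.7,0.7,0.7,0.7]}'|head -2
python3 - <<'E'
from h import *
from collections import defaultdict
VO=np.array([.6187,-.2325])
D=defaultdict(list)
for k in range(8):
  for c in ("scene","wrist"):
    cams.grab_frame(c)
    for l in ["long_blank","vice_seat","jaw_grip","vice"]:
      for d in nets.pinpoint(c,l):
        p=np.array(d["centre"]); r=T((0,0),-VY,np.r_[p[:2]-VO,p[2]])[0]
        if abs(r[1])<.03 and d["confidence"]>.4: D[c,l].append(r)
for k,v in D.items(): print(k,len(v),(np.median(v,0)*1e3).round(1),(np.std(v,0)*1e3).round(1))
print(get_state()["t"])
E
```

```text
t: 19.9
eef_pos: [0.5607, -0.2207, 0.279]
('scene', 'long_blank') 8 [40.8 -2.6 17.4] [1.3 1.4 0.8]
('scene', 'vice_seat') 8 [62.4 -0.6 21.6] [0.9 0.9 1.7]
('scene', 'jaw_grip') 7 [-125.4   -3.2   98.4] [1.3 1.3 1.6]
('scene', 'vice') 8 [1.4 0.4 0. ] [1.1 1.  1.2]
('wrist', 'long_blank') 9 [40.7 -3.  25. ] [51.7  1.5 23.7]
('wrist', 'vice_seat') 7 [65.3  0.8 21.1] [0.4 1.8 1.2]
('wrist', 'jaw_grip') 8 [-121.8   -2.6   99.9] [1.4 1.7 1.4]
('wrist', 'vice') 6 [ 1.5 -0.5  2.6] [1.5 0.8 0.9]
23.9
```

```bash
cat > m.py <<'E'
from h import *
VO=(.6187,-.2325)
def fproj(f,X):
    Y=np.atleast_2d(X)@f["R"].T+f["t"]; th=np.arctan2(np.hypot(Y[:,0],Y[:,1]),Y[:,2]); a=np.arctan2(Y[:,1],Y[:,0])
    m=f["mtx"]; return np.c_[m[0,2]+m[0,0]*th*np.cos(a),m[1,2]+m[1,1]*th*np.sin(a)]
f=cams.grab_frame("wrist"); print("cam",T((0,0),-VY,np.r_[(-f["R"].T@f["t"])[:2]-VO,0])[0].round(4))
I=cv2.GaussianBlur(f["img"],(0,0),.7).astype(np.float32); rb=I[:,:,0]-I[:,:,2]; gr=I.sum(2)
def prof(img,xv,ys,z):
    q=fproj(f,T(VO,VY,np.c_[np.full_like(ys,xv),ys,np.full_like(ys,z)])).astype(np.float32)
    return cv2.remap(img,q[:,:1],q[:,1:],cv2.INTER_LINEAR)[:,0]
def edge(img,xv,lo,hi,z):
    ys=np.arange(lo,hi,.0002); g=np.gradient(cv2.GaussianBlur(prof(img,xv,ys,z)[:,None],(1,9),0)[:,0]); k=np.argmax(abs(g)); return ys[k]*1e3,abs(g[k])
for xv in (-.15,-.12,-.08,-.04,0,.03,.11):
    a=edge(rb,xv,-.062,-.038,.02);b=edge(rb,xv,.038,.062,.02); print("base",xv,np.round([a[0],b[0],b[0]-a[0],(a[0]+b[0])/2,a[1],b[1]],1))
for xv in (.068,.075,.085):
    a=edge(gr,xv,-.055,-.035,.085);b=edge(gr,xv,.035,.055,.085); print("fixjaw",xv,np.round([a[0],b[0],b[0]-a[0],(a[0]+b[0])/2],1))
for xv in (.032,.036,.04,.045,.05):
    a=edge(gr,xv,-.033,-.013,.17);b=edge(gr,xv,.013,.033,.17); print("blank",xv,np.round([a[0],b[0],b[0]-a[0],(a[0]+b[0])/2,a[1],b[1]],1))
for xv in (-.135,-.125,-.115):
    a=edge(gr,xv,-.018,-.004,.1);b=edge(gr,xv,.004,.018,.1); print("grip",xv,np.round([a[0],b[0],b[0]-a[0],(a[0]+b[0])/2],1))
E
python3 m.py
```

```text
cam [-1.424e-01 -1.000e-04  0.000e+00]
base -0.15 [-48.4  50.2  98.6   0.9   6.2   5.4]
base -0.12 [-47.4  49.6  97.    1.1   6.4   5.7]
base -0.08 [-47.8  50.   97.8   1.1   6.1   5.5]
base -0.04 [-47.4  51.2  98.6   1.9   5.6   5.1]
base 0 [-46.8  50.8  97.6   2.    5.7   5. ]
base 0.03 [-46.2  51.6  97.8   2.7   6.7   5.8]
base 0.11 [-49.   55.  104.    3.    4.6   4.6]
fixjaw 0.068 [-41.8  48.2  90.    3.2]
fixjaw 0.075 [-42.2  48.6  90.8   3.2]
fixjaw 0.085 [-42.6  47.6  90.2   2.5]
blank 0.032 [-23.6  21.6  45.2  -1.   21.4  18.8]
blank 0.036 [-23.8  21.8  45.6  -1.   20.7  18.7]
blank 0.04 [-23.2  21.8  45.   -0.7  17.1  16.6]
blank 0.045 [-31.4  21.   52.4  -5.2   2.8   3.8]
blank 0.05 [-22.4  30.4  52.8   4.    0.2   0.3]
grip -0.135 [-10.2  11.8  22.    0.8]
grip -0.125 [-9.2 12.  21.2  1.4]
grip -0.115 [-9.2 12.  21.2  1.4]
```

The wrist edges show the vice yaw is about −0.2105 and the blank sits about 3.6 mm off the jaw centre line. I'll regrip it, lift slightly, shift it and set it down again.

```bash
python3 -m creep '{"translation":[[25,-5.5,0],[35,-7.7,0],[30,-6.6,0],[9.5,-2.1,-15],[0,0,-40],[0,0,-40],[0,0,-35],[0,0,-15]],"spin":[0,0,0,0,0,0,0,0],"gripper":[0.7,0.7,0.7,0.7,0.7,0.7,0.7,0.7]}';python3 -m creep '{"translation":[[0,0,-6],[0,0,0],[0,0,0],[0,0,0]],"spin":[0,0,0,0],"gripper":[0.7,0.7,0.7,0.7]}'
```

```text
t: 24.75
eef_pos: [0.657, -0.2418, 0.1287]
ee_rot: [3.141, -0.006, 2.922]
force: [0.2, 0.3, 0.5]
width: 0.0613
gripper_force: 0.0
t: 25.15
eef_pos: [0.6607, -0.2427, 0.1294]
ee_rot: [3.141, 0.003, 2.923]
force: [-0.2, 0.8, 1.0]
width: 0.0615
gripper_force: 0.0
```

```bash
python3 -m creep '{"translation":[[0,0,0],[0,0,0],[0,0,0],[0,0,0],[0,0,0]],"spin":[0,0,0,0,0],"gripper":[0.6,0.55,0.45,0.4,0.4]}' 12;python3 -m creep '{"translation":[[0,0,0],[0,0,2],[0,0,2],[0.4,1.8,0],[0.4,1.7,0],[0,0,0],[0,0,0]],"spin":[0,0,0,0.005,0.005,0,0],"gripper":[0.4,0.4,0.4,0.4,0.4,0.4,0.4]}' 25
```

```text
t: 25.65
eef_pos: [0.6599, -0.2426, 0.1277]
ee_rot: [-3.141, 0.001, 2.923]
force: [-0.2, -0.5, 2.5]
width: 0.0449
gripper_force: 12.0
t: 26.35
eef_pos: [0.6604, -0.2388, 0.1311]
ee_rot: [3.142, -0.0, 2.933]
force: [-0.5, 0.2, -1.9]
width: 0.0445
gripper_force: 25.0
```

```bash
python3 -m creep '{"translation":[[0,0,-2],[0,0,0],[0,0,0]],"spin":[0,0,0],"gripper":[0.4,0.4,0.4]}';python3 -m creep '{"translation":[[0,0,-1.2],[0,0,0],[0,0,0]],"spin":[0,0,0],"gripper":[0.4,0.4,0.4]}'
```

```text
t: 26.65
eef_pos: [0.6603, -0.239, 0.1291]
ee_rot: [-3.142, -0.0, 2.932]
force: [-0.2, -0.2, -2.2]
width: 0.0446
gripper_force: 25.0
t: 26.95
eef_pos: [0.6604, -0.239, 0.128]
ee_rot: [-3.142, -0.0, 2.932]
force: [-0.2, 0.2, -2.0]
width: 0.0448
gripper_force: 25.0
```

```bash
python3 -m creep '{"translation":[[0,0,-0.7],[0,0,0],[0,0,0]],"spin":[0,0,0],"gripper":[0.4,0.4,0.4]}';python3 -m creep '{"translation":[[0,0,-0.7],[0,0,0],[0,0,0]],"spin":[0,0,0],"gripper":[0.4,0.4,0.4]}'
```

```text
t: 27.25
eef_pos: [0.6606, -0.2391, 0.1277]
ee_rot: [-3.142, 0.001, 2.932]
force: [-0.4, -0.2, 0.3]
width: 0.0448
gripper_force: 25.0
t: 27.55
eef_pos: [0.661, -0.2392, 0.1276]
ee_rot: [-3.141, 0.001, 2.933]
force: [-1.0, 0.2, 5.4]
width: 0.0447
gripper_force: 25.0
```

```bash
python3 -m creep '{"translation":[[0,0,0.7],[0,0,0],[0,0,0],[0,0,0],[0,0,0],[0,0,0],[0,0,0]],"spin":[0,0,0,0,0,0,0],"gripper":[0.4,0.53,0.56,0.6,0.65,0.7,0.7]}' 5;python3 -m creep '{"translation":[[0,0,5],[0,0,20],[0,0,35],[0,0,45],[0,0,45],[-20,4,0],[-40,9,0],[-40,9,0]],"spin":[0,0,0,0,0,0,0,0],"gripper":[0.7,0.7,0.7,0.7,0.7,0.7,0.7,0.7]}'; python3 -m creep '{"translation":[[0,0,0],[0,0,0]],"spin":[0,0],"gripper":[0.7,0.7]}'; python3 m.py
```

```text
t: 28.25
eef_pos: [0.6604, -0.2389, 0.1272]
ee_rot: [3.142, -0.0, 2.932]
force: [-0.5, 0.6, -0.4]
width: 0.0608
gripper_force: 0.0
t: 29.05
eef_pos: [0.5594, -0.2168, 0.2773]
ee_rot: [3.141, -0.0, 2.932]
force: [0.3, 1.2, 0.4]
width: 0.061
gripper_force: 0.0
t: 29.25
eef_pos: [0.56, -0.2169, 0.279]
ee_rot: [3.141, 0.003, 2.933]
force: [0.5, -0.5, -0.0]
width: 0.0614
gripper_force: 0.0
cam [-0.1439  0.0026  0.    ]
base -0.15 [-47.6  50.2  97.8   1.3   6.1   6.4]
base -0.12 [-47.4  50.8  98.2   1.7   6.5   5.5]
base -0.08 [-47.8  50.4  98.2   1.3   6.8   6.5]
base -0.04 [-46.8  50.4  97.2   1.8   6.2   4.6]
base 0 [-46.   51.8  97.8   2.9   5.6   5.3]
base 0.03 [-46.8  51.4  98.2   2.3   5.5   6. ]
base 0.11 [-49.   55.2 104.2   3.1   5.2   6. ]
fixjaw 0.068 [-41.4  47.4  88.8   3. ]
fixjaw 0.075 [-41.8  47.8  89.6   3. ]
fixjaw 0.085 [-42.   48.2  90.2   3.1]
blank 0.032 [-20.   25.2  45.2   2.6  18.1  18.6]
blank 0.036 [-20.2  25.2  45.4   2.5  17.   18.7]
blank 0.04 [-19.6  25.4  45.    2.9  18.   19.1]
blank 0.045 [-20.   24.6  44.6   2.3   3.7   3. ]
blank 0.05 [-25.8  24.6  50.4  -0.6   0.4   0.4]
grip -0.135 [-10.   11.2  21.2   0.6]
grip -0.125 [-9.8 11.6 21.4  0.9]
grip -0.115 [-9.8 11.4 21.2  0.8]
```

Blank and fixed jaw are now co-centred to about 0.5 mm. Next I'll take the grip and close the jaw.

```bash
python3 -m creep '{"translation":[[-30,6,0],[-30,6,-15],[-5,0.6,-40],[0,0,-45],[0,0,-45],[0,0,-40],[0,0,-23],[0,0,-8]],"spin":[0,0,0,0,0,0,0,0],"gripper":[0.6,0.6,0.6,0.6,0.6,0.6,0.6,0.6]}';python3 -m creep '{"translation":[[0,0,0],[0,0,0],[0,0,0],[0,0,0],[0,0,0],[0,0,0]],"spin":[0,0,0,0,0,0],"gripper":[0.6,0.6,0,0,0,0]}' 40
```

```text
t: 30.1
eef_pos: [0.4944, -0.2043, 0.0583]
ee_rot: [-3.141, -0.005, 2.932]
force: [-0.3, -1.0, 1.0]
width: 0.0524
gripper_force: 0.0
t: 30.7
eef_pos: [0.4957, -0.2044, 0.0619]
ee_rot: [3.141, 0.001, 2.932]
force: [-0.2, -0.4, -0.3]
width: 0.0263
gripper_force: 0.0
```

```bash
python3 -m creep '{"translation":[[0,0,0],[0,0,0],[0,0,0]],"spin":[0,0,0],"gripper":[0,0,0]}';python3 -m creep '{"translation":[[4.9,-1,0],[9.8,-2.1,0],[9.8,-2.1,0],[9.8,-2.1,0],[7.8,-1.7,0],[4.9,-1,0],[0,0,0],[0,0,0]],"spin":[0,0,0,0,0,0,0,0],"gripper":[0,0,0,0,0,0,0,0]}'
```

```text
t: 31.0
eef_pos: [0.4954, -0.2053, 0.0618]
ee_rot: [-3.14, 0.0, 2.933]
force: [-0.7, -5.3, 0.9]
width: 0.0208
gripper_force: 40.0
t: 31.8
eef_pos: [0.5424, -0.2153, 0.0618]
ee_rot: [-3.14, 0.0, 2.933]
force: [-1.2, -5.5, 3.3]
width: 0.0207
gripper_force: 40.0
```

```bash
python3 -m creep '{"translation":[[1,-0.2,0],[1,-0.2,0],[1,-0.2,0],[1,-0.2,0],[1,-0.2,0],[1,-0.2,0],[1,-0.2,0],[1,-0.2,0]],"spin":[0,0,0,0,0,0,0,0],"gripper":[0,0,0,0,0,0,0,0]}';python3 -m creep '{"translation":[[1,-0.2,0],[1,-0.2,0],[1,-0.2,0],[1,-0.2,0],[0,0,0]],"spin":[0,0,0,0,0],"gripper":[0,0,0,0,0]}'
```

```text
t: 32.6
eef_pos: [0.5487, -0.2167, 0.0618]
ee_rot: [-3.14, -0.002, 2.932]
force: [-7.1, -2.1, 6.7]
width: 0.0209
gripper_force: 40.0
t: 33.1
eef_pos: [0.5529, -0.2176, 0.0618]
ee_rot: [-3.14, -0.002, 2.932]
force: [-5.9, -4.2, 7.6]
width: 0.0207
gripper_force: 40.0
```

```bash
python3 -m creep '{"translation":[[1,-0.2,0],[1,-0.2,0],[1,-0.2,0],[0,0,0]],"spin":[0,0,0,0],"gripper":[0,0,0,0]}';python3 -m creep '{"translation":[[1,-0.2,0],[1,-0.2,0],[1,-0.2,0],[0,0,0]],"spin":[0,0,0,0],"gripper":[0,0,0,0]}'
```

```text
t: 33.5
eef_pos: [0.5559, -0.2182, 0.0618]
ee_rot: [-3.14, -0.002, 2.932]
force: [-6.1, -4.1, 6.3]
width: 0.0205
gripper_force: 40.0
t: 33.9
eef_pos: [0.556, -0.2182, 0.0617]
ee_rot: [-3.14, -0.007, 2.932]
force: [-13.4, 0.8, 14.4]
width: 0.0205
gripper_force: 40.0
```

The jaw stalled at 62.0 mm travel, which is a 28 mm gap and matches the blank's thickness. I'll press a little more, then relax, release and retreat.

```bash
python3 -m creep '{"translation":[[2,-0.4,0],[2,-0.4,0],[0,0,0],[0,0,0]],"spin":[0,0,0,0],"gripper":[0,0,0,0]}';python3 -m creep '{"translation":[[-3,0.6,0],[-2,0.4,0],[0,0,0],[0,0,0],[0,0,0],[0,0,0],[0,0,0],[0,0,0]],"spin":[0,0,0,0,0,0,0,0],"gripper":[0,0,0.5,0.6,0.6,0.6,0.6,0.6]}';python3 -m creep '{"translation":[[0,0,15],[0,0,30],[0,0,45],[0,0,45],[-20,0,40],[-20,0,40],[0,0,0],[0,0,0]],"spin":[0,0,0,0,0,0,0,0],"gripper":[0.6,0.6,0.6,0.6,0.6,0.6,0.6,0.6]}'; python3 m.py
python3 - <<'E'
from h import *
VO=np.array([.6187,-.2325])
f=cams.grab_frame("scene"); cv2.imwrite("pics/end.png",cv2.resize(f["img"][130:290,60:450,::-1],None,fx=2,fy=2,interpolation=cv2.INTER_CUBIC))
for l in ["long_blank","vice_seat","jaw_grip","mid_blank","short_blank"]:
  for d in nets.pinpoint("scene",l)[:1]:
    p=np.array(d["centre"]); print(l,p.round(3),(1e3*T((0,0),.21,np.r_[p[:2]-VO,p[2]])[0]).round(1))
E
```

```text
t: 34.3
eef_pos: [0.5558, -0.2182, 0.0616]
ee_rot: [-3.14, -0.014, 2.931]
force: [-25.9, 5.2, 26.0]
width: 0.0205
gripper_force: 40.0
t: 35.1
eef_pos: [0.5596, -0.2177, 0.0612]
ee_rot: [3.142, -0.0, 2.932]
force: [-0.8, 0.1, 0.3]
width: 0.0523
gripper_force: 0.0
t: 35.9
eef_pos: [0.5197, -0.2177, 0.2778]
ee_rot: [3.141, 0.003, 2.932]
force: [-0.6, -0.5, -1.5]
width: 0.0524
gripper_force: 0.0
cam [-0.1831 -0.0071  0.    ]
base -0.15 [-47.8  49.2  97.    0.7   5.7   5.8]
base -0.12 [-47.8  50.   97.8   1.1   6.7   7.3]
base -0.08 [-48.2  50.2  98.4   1.    5.1   6.1]
base -0.04 [-47.2  50.4  97.6   1.6   5.9   5.1]
base 0 [-46.2  50.8  97.    2.3   6.1   5.2]
base 0.03 [-46.8  52.   98.8   2.6   4.7   5. ]
base 0.11 [-5.460e+01  6.020e+01  1.148e+02  2.800e+00  1.000e-01  1.000e-01]
fixjaw 0.068 [-38.   49.4  87.4   5.7]
fixjaw 0.075 [-52.2  51.2 103.4  -0.5]
fixjaw 0.085 [-38.8  42.8  81.6   2. ]
blank 0.032 [-19.6  15.8  35.4  -1.9   0.2   0.3]
blank 0.036 [-32.   25.6  57.6  -3.2   0.3   0.3]
blank 0.04 [-19.8  25.   44.8   2.6   4.3   7. ]
blank 0.045 [-19.8  25.   44.8   2.6  32.   26.7]
blank 0.05 [-20.   25.2  45.2   2.6  31.5  26.9]
grip -0.135 [-6.4 16.  22.4  4.8]
grip -0.125 [-6.2  7.2 13.4  0.5]
grip -0.115 [-5.4  7.4 12.8  1. ]
long_blank [0.396 0.176 0.002] [-303.3  353.3    1.7]
vice_seat [ 0.678 -0.247  0.021] [60.5 -1.5 21. ]
jaw_grip [ 0.557 -0.223  0.098] [-62.7  -3.7  98.4]
mid_blank [0.516 0.36  0.12 ] [-223.6  558.5  119.7]
short_blank [0.572 0.162 0.139] [-128.4  376.1  138.7]
```

View pics/end.png

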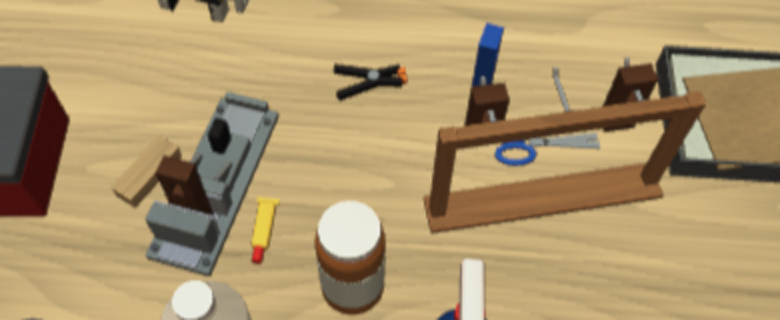

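The final view shows the blank upright between the closed jaws at (182,185) with its slot up. The other two blanks are still on their hooks at (488,100) and (632,90), and the bystanders haven't moved. The blank is centred on the jaws (2.6 mm against 2.6–3.0 mm), so I'm handing in.

```bash
python3 -c "
from station import arm
print(arm.job_done())"
```

```text
the job is handed in; nothing more can be done
None
```

I've handed the job in, after about 36 of the 72 s: the long blank stands slot end up in the vice, centred to about 0.5 mm and clamped between the jaws at a 28 mm gap, with the other two blanks still on their hooks and nothing else on the bench moved.

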